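Weigh a tagged cover plate and clip it into the rack

TASK

Slide the thin tagged plate tag end first over the front edge of the green shelf until about a third of it hangs out, lift it by that end and lay it level and centred along the pan of the scale, letting go so that it can be weighed. Then lift it again by its middle and push it sideways under the two orange spring noses of the clip rack until it is fully home and clipped in, and let go. Do not drop it or disturb the other things on the shelf and bench.

Things in the scene. Friction and masses are not known exactly. Their poses are not given: they have to be found in the camera images.
- plate: thin bare aluminium plate, 180 mm (its x) x 50 mm (its y) x 3 mm, about 90 g, white tag sticker with a red stripe near its -x end and two black dots near its +x end. Origin: centre of its underside. It starts flat on the shelf with the tag end roughly towards the shelf's front edge. Smooth: slides on the shelf with friction about 0.35
- tag_end (a point): middle of the plate's tag-end edge, at x = -90 mm, half its thickness up
- deck: green enamelled shelf deck 300 mm deep (x) x 420 mm wide (y), fixed; slab 16 mm thick, flat top 60 mm above the bench. Origin: centre of its footprint on the bench. Lips at its sides and back rise 13 mm above the top; the front edge (its -x side, towards the robot, yellow line) has no lip and free space below
- deck_edge (a point): middle of the shelf's open front edge, on top: deck x = -150 mm, 60 mm above the bench
- scale: white bench scale, fixed, body 130 (x) x 170 (y) x 38 mm tall, display on its -x face. Origin: centre of its footprint
- pan (a point): centre of the top of the scale's narrow steel pan bar, 75 mm above the bench. The bar is 28 mm (scale x) x 100 mm (scale y) x 8 mm, on a 20 mm post, with 29 mm of free air between bar and body. A plate laid along scale y overhangs it all round
- rack: fixed clip rack, base 100 (x) x 210 (y) x 6 mm. Origin: centre of its footprint. Two green ledges, each 36 mm wide, centred at y = +72 and -72 mm, from x = -45 to +35 mm, tops 40 mm above the bench, with lead-in ramps falling 7 mm in front (to x = -59 mm); between them it is open down to the base. End cheeks outside them: inner faces at y = +98 and -98 mm, from x = -20 to +35 mm, 56 mm tall
- rack_home (a point): where the plate's origin is when fully home: rack x = 0, y = 0, 40 mm above the bench. The plate goes in level along the rack's +x, its long axis along rack y (either way round), under the noses, till its far long edge meets the stops and the noses drop in front of its near edge
- rack_stop (a point): face of the stop at the back of one ledge: rack x = +25 mm, y = +72 mm, 48 mm above the bench; both stops reach 56 mm height
- clip_left (a joint): lift in m of the orange nose at rack y = +72 mm: a round bar 20 mm in diameter and 24 mm long, axis along the rack's y, centred at rack x = -32 mm; at 0 its underside is 1.5 mm above the ledge. It rises up to 7 mm against about 2 to 4 N; pushing the plate under both noses takes about 8 to 15 N in all
- clip_right (a joint): the same for the nose at rack y = -72 mm
- tin: red tin on the shelf, standing cylinder 54 mm diameter, 50 mm tall. A bystander. Origin: centre of its underside
- carton: brown carton on the shelf, 60 x 45 x 45 mm tall. A bystander. Origin: centre of its underside
- oil_pot: small amber jar on the shelf, 36 mm diameter, 48 mm tall. A bystander. Origin: centre of its underside
- tape: yellow tape roll lying on the bench, 90 mm diameter, 25 mm tall. A bystander. Origin: centre of its underside
- solvent: blue bottle on the bench, 60 mm diameter, 150 mm tall. A bystander. Origin: centre of its underside
- mug: white mug on the bench, 76 mm diameter plus its handle, 85 mm tall. A bystander. Origin: centre of its underside
- driver: screwdriver 190 mm long lying on the bench. A bystander. Origin: about the middle of its handle-and-blade length
There are look-alikes about, which are no part of the job. Of the things shaped like the scale, the white one is meant.

How it is judged (in metres and radians):
On the way, in this order (a step that is already met when the one before it is completed fails the run):
1. the plate still lies flat on the shelf with its tag end at least 40 mm out past the front edge (x of tag_end in the frame of deck below -0.19 m and angle between plate's own z axis and vertical below 0.06 rad and z of plate in the frame of deck between 0.055 and 0.064 m and x of plate in the frame of deck above -0.15 m), for 0.2 s.
2. the plate is lifted off the shelf, held by its tag end (grasp within 60 mm of the end) (horizontal distance between the grasp point and tag_end below 0.06 m and contact force between plate and the fingers above 1 N and height (world z) of plate above 0.08 m), for 0.2 s.
3. the plate rests on the scale's pan, along it within 0.25 rad, centred within 25 mm along and 14 mm across, released and still for 0.5 s (x of plate in the frame of scale between -0.014 and 0.014 m and y of plate in the frame of scale between -0.025 and 0.025 m and z of plate in the frame of scale between 0.071 and 0.079 m and angle between plate's own z axis and vertical below 0.06 rad and angle between the x axis of plate and the y axis of scale, either way round below 0.25 rad and contact force between plate and the fingers below 0.05 N and linear speed of plate below 0.02 m/s), for 0.5 s.
4. the plate is lifted off the pan, held by its middle (grasp within 35 mm of its centre) (horizontal distance between the grasp point and plate below 0.035 m and contact force between plate and the fingers above 1 N and height (world z) of plate above 0.085 m), for 0.2 s.
At the end, for the whole second after the job is handed in: The plate lies on both rack ledges, home against the stops within 5 mm and within 12 mm of centred along the rack, level, in line with the rack within 0.06 rad, both noses dropped in front of it (lift below 1 mm), released and at rest (x of plate in the frame of rack between -0.005 and 0.005 m and y of plate in the frame of rack between -0.012 and 0.012 m and z of plate in the frame of rack between 0.036 and 0.0435 m and angle between the x axis of plate and the y axis of rack, either way round below 0.06 rad and angle between plate's own z axis and vertical below 0.05 rad and value of joint each of clip_left, clip_right below 0.001 m and linear speed of plate below 0.02 m/s); the robot touches nothing.
It fails at once if the plate is dropped: its centre gets lower than 30 mm above the bench (height (world z) of plate below 0.03 m).
It fails at once if a bystander is moved by more than 30 mm (distance of any of tin, carton, oil_pot, tape, solvent, mug, driver from where it was at the start of the episode above 0.03 m).
It fails at once if a standing bystander is tipped over (angle between any of tin, carton, oil_pot, tape, solvent, mug's own z axis and vertical above 0.6 rad).
It also fails if it takes over 72 s, if anything falls off the work surface, if the arm or the gripper's body presses on something with over 40 N, if the wrist force passes 120 N, or if a joint passes its speed limit or range.

ROBOT

A 6-joint arm with a two-finger parallel gripper is mounted at the origin on the work surface. World frame = base frame: x ahead of the robot, y to its left, z up, the work surface at z = 0. Lengths are in m, angles in degrees, forces in N, time in s.
With the tool pointing down it reaches from about 0.325 to 0.75 m from the base axis. Payload 7.6 kg.
Tool frame: the origin (TCP) lies midway between the tips of the shut fingers; the grasp point (between the pads) lies 19 mm behind it; z points along the fingers, y is the line along which they close (so a half turn about z gives the same grasp; the last joint's range is limited). The gripper opens to 85 mm and grips with 20 to 120 N. Pads are 22 mm wide; open, the fingers measure 114 mm over their backs; the gripper's body (76 mm by 85 mm) begins 54 mm behind the grasp point. The pads swing forward as they close: fully open they stand 13 mm farther back than shut.
Start: joints at [68.107, 2.991, 80.254, -0, 96.75, -4.028], TCP at [0.161, 0.5, 0.231] pointing down, gripper open.
Joint ranges: [-166.34, 166.34], [-52.06, 124.39], [6.96, 135.62], [-60.46, 240.46], [14.63, 156.25], [-167.68, 167.68]. Speed limits (degrees/s): [147.25, 147.25, 172.46, 180, 180, 180].

INTERFACE

Orientations are given as [roll, pitch, yaw] about the fixed x, y, z axes, in that order (R = Rz(yaw) Ry(pitch) Rx(roll)).
In Python, from workcell import ctrl gives the robot as it stands. The module is installed in compiled form; this text tells all that it offers.
- The arm moves only by the shell command python3 -m crank 'ROWS' [OPENING] [FORCE]. ROWS is JSON, a list of rows, each a list of 6 numbers: the shift along the world's x, y, z normalised to -1 to 1, where 1 is 80 mm, then the turn, a rotation vector about the world's x, y, z normalised to -1 to 1, where 1 is pi rad. In form: [[dx, dy, dz, rx, ry, rz], ...]. A call has 1 to 10 rows; each row shifts and turns the commanded pose from where the row before left it; what a row does not reach is not made up. A row lasts 1/12 s, in which the tool goes at most 41.7 mm and 7.16 degrees, less where a joint would pass 70% of its speed; a pose out of reach is approached as far as the arm can. A call with a number of a shift or a turn outside -1 to 1 is refused whole. A call with a gripper value outside its range is refused whole. OPENING is the closure, from 0 (fully open) to 1 (shut), set as the call begins (- or left out, the last holds). The fingers move at their own pace and stop on an object; FORCE is the grip in N (left out, the last holds). Time passes only in rows, so rows that do not move let the fingers close. It gives the time, the measured TCP pose, the force, the opening and the grip force at its end, in the units of the state.
- ctrl.state(): the state, without advancing time (a new reading comes with each control period).
- ctrl.grab_frame(name): name is "scene" or "top" or "wrist"; returns a dict with "image" (384x512x3 uint8, red, green, blue), "z_map" (384x512 float32, m along the optical axis (not along the pixel's ray), 0 where there is no reading), "fx", "fy", "cx", "cy" (pixels), "cam_to_world" (4x4, takes a point from camera to world coordinates). Camera axes: x right, y up, looking along -z (the intrinsics and any distortion apply to the point x, -y, -z); pixel columns grow to the right and rows downward; lengths in m; the calibration is good to about 2 mm. A picture is of the moment at which its call begins.
- ctrl.job_done(): hands the job in; it is judged then, once.
Trained networks look in a picture, given as the dict that the camera call returned (one of the last four; its "shot" number tells which), for a name from the list of things; names that differ only in an ending like _2 or _b are one class to them, and where a whole thing is asked for, a point or a joint stands for the part that bears it (a point fixed in the world has none). Each returns a list of dicts, best first, with "p" (0 to 1); they miss things now and then, are a little off and sometimes report something else, mostly with a low value. They report only what shows in the picture. A call takes as long as a camera call. They do not tell look-alikes from the thing itself.
- ctrl.boxes_of(picture, target): "bbox" ([left, top, right, bottom] in pixels, round what is visible of it).
The state is a dict: "time_s": time; "joints": joint angles; "dq": joint speeds; "effort": joint torques, N m; "tcp_pos": TCP position; "ee_rot": TCP orientation; "force": force on the tool from outside, world axes, zero at the start; "moment": the same for the moment, N m; "grip_width": finger opening in m; "gripper_force": force on a finger pad.
Only numpy, scipy, OpenCV 4.12 (cv2) and the standard library are available. Lean on these libraries where they do the work, as an engineer would, in place of code of your own. Each camera call takes 0.05 s, during which the arm holds its last target. There are 200 camera calls.

## Working session

There is one attempt and no reset: what is moved stays moved. The work goes in short steps, Python scripts to look and compute and a shell command to move; the robot and the scene stay as the last step left them, time stands still between calls to the robot, and variables do not carry over. Pictures are saved under pics/ and viewed, at most 10 in all, crops included, and the job is handed in when it is done.

```bash
mkdir -p pics; cat > h.py <<'E'
import numpy as np, cv2
from workcell import ctrl
def grab(n): return ctrl.grab_frame(n)
def pts(f):
    z=f["z_map"].astype(float); v,u=np.mgrid[:z.shape[0],:z.shape[1]]
    P=np.stack([(u-f["cx"])/f["fx"]*z,-(v-f["cy"])/f["fy"]*z,-z,np.ones_like(z)],-1)
    W=P@np.array(f["cam_to_world"]).T; W=W[...,:3]; W[z==0]=np.nan
    return W
def save(f,name): cv2.imwrite("pics/"+name,cv2.cvtColor(f["image"],cv2.COLOR_RGB2BGR))
E
python3 - <<'E'
from h import *
print({k:f for k,f in ctrl.state().items()})
t=grab("top");s=grab("scene");save(t,"top.png");save(s,"scene.png")
np.savez("t.npz",W=pts(t),im=t["image"]);np.savez("s.npz",W=pts(s),im=s["image"])
print({k:v for k,v in t.items() if k not in("image","z_map")})
for n,f in(("top",t),("scene",s)):
  W=pts(f)
  for o in "plate deck scale rack clip_left tin carton oil_pot tape solvent mug driver".split():
    for d in ctrl.boxes_of(f,o)[:3]:
      b=np.array(d["bbox"]).astype(int);c=W[(b[1]+b[3])//2,(b[0]+b[2])//2]
      print(n,o,round(d["p"],2),b,c.round(3))
E
```

```text
{'time_s': 0.0, 'joints': array([ 6.81063172e+01,  3.02832993e+00,  8.03148464e+01,  2.40931517e-03,
        9.67506377e+01, -4.02820791e+00]), 'dq': array([ 0.01204106, -0.0054591 , -0.01643376, -0.00462914,  0.05898267,
       -0.01963324]), 'effort': array([-1.34674025e-03, -3.81691933e+01, -3.60171103e+01, -2.75343991e-04,
        6.51622468e-03,  3.79007110e-05]), 'tcp_pos': array([0.16091318, 0.49940107, 0.23044619]), 'ee_rot': array([-1.79906586e+02, -8.97736580e-03,  1.62134799e+02]), 'force': array([ 0.30311086, -0.14102808,  0.11218873]), 'moment': array([-0.03926051,  0.00622695,  0.02898077]), 'gripper_force': 0.0, 'grip_width': 0.08530166025183787}
{'fx': 407.8496135830511, 'fy': 407.8496135830511, 'cx': 258.7387423419199, 'cy': 192.97907746735396, 'cam_to_world': array([[-2.82417168e-02,  9.79678293e-01, -1.98577056e-01,
         2.44105566e-01],
       [-9.99588141e-01, -2.86909515e-02,  6.15291306e-04,
        -6.73347970e-02],
       [-5.09457715e-03,  1.98512647e-01,  9.80085085e-01,
         1.24031389e+00],
       [ 0.00000000e+00,  0.00000000e+00,  0.00000000e+00
[... 1555 characters left out ...]
74 154] [0.396 0.375 0.065]
scene clip_left 0.28 [398 180 440 214] [0.662 0.366 0.062]
scene tin 0.95 [332 193 353 220] [0.645 0.106 0.112]
scene tin 0.16 [327 159 340 171] [0.434 0.225 0.065]
scene carton 0.64 [282 226 313 257] [ 0.698 -0.059  0.106]
scene oil_pot 0.75 [314 192 327 212] [0.592 0.074 0.095]
scene tape 0.96 [250 182 275 201] [0.387 0.003 0.002]
scene tape 0.68 [326 161 342 170] [0.434 0.228 0.064]
scene solvent 0.66 [158 255 187 307] [ 0.685 -0.364  0.104]
scene mug 0.67 [399 180 441 213] [0.667 0.362 0.071]
scene mug 0.36 [320 142 383 185] [0.388 0.337 0.007]
scene driver 0.74 [ 80 247  95 309] [ 0.524 -0.542  0.022]
scene driver 0.74 [120 204 192 257] [ 0.453 -0.347  0.039]
```

View pics/top.png

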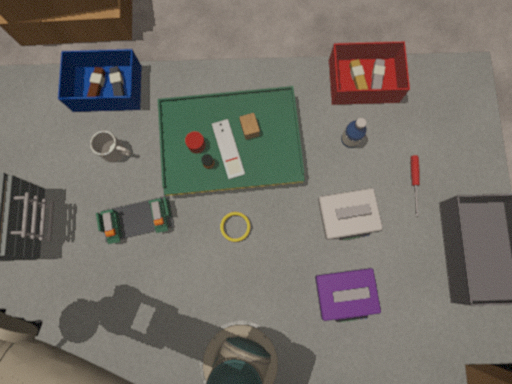

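View pics/scene.png

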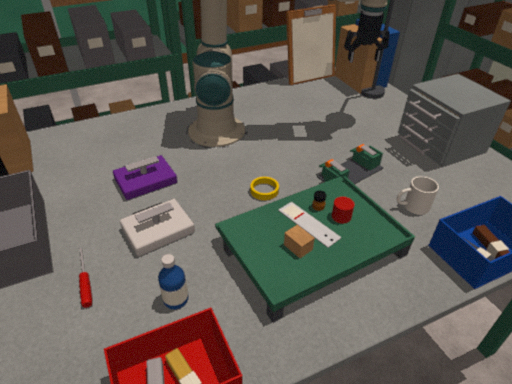

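The top view shows the plate at about (228,149), with its red stripe at (232,160) towards the shelf's yellow front edge (y≈188). The oil pot is close beside it at (207,160), and the carton is at (250,125).

What could be taken for what:
- **Plate:** only one, at (228,149).
- **Scale:** the white one at (350,213) and a purple look-alike at (348,294). I choose the white one.
- **Rack:** only one, at (135,220), with its orange noses at (110,233) and (160,212).

Next I'll measure these and take a close crop.

```bash
cat >> h.py <<'E'
def onplane(f,uv,h):
    uv=np.atleast_2d(np.asarray(uv,float)); M=np.array(f["cam_to_world"])
    d=np.stack([(uv[:,0]-f["cx"])/f["fx"],-(uv[:,1]-f["cy"])/f["fy"],-np.ones(len(uv))],-1)@M[:3,:3].T
    return M[:3,3]+d*((h-M[2,3])/d[:,2])[:,None]
def rect(f,mask,h):
    n,l,st,_=cv2.connectedComponentsWithStats(mask.astype(np.uint8))
    i=1+np.argmax(st[1:,4]); v,u=np.nonzero(l==i)
    P=onplane(f,np.c_[u,v],h)[:,:2]
    c,(a,b),an=cv2.minAreaRect((P*1000).astype(np.float32))
    if a<b:a,b,an=b,a,an+90
    an=(an+90)%180-90
    return np.round(c,1),round(a,1),round(b,1),round(an,2),len(v)
E
python3 - <<'E'
from h import *
t=grab("top");W=pts(t);im=t["image"];hsv=cv2.cvtColor(im,cv2.COLOR_RGB2HSV);H,S,V=[hsv[...,i].astype(int) for i in range(3)]
def roi(m,x0,y0,x1,y1):
    r=np.zeros_like(m);r[y0:y1,x0:x1]=m[y0:y1,x0:x1];return r
pl=roi((S<70)&(V>110),210,115,246,182); pl=cv2.morphologyEx(pl.astype(np.uint8),cv2.MORPH_CLOSE,np.ones((5,5)))
print("plate",rect(t,pl,.063))
fl=W[130:150,270:290,2];print("deck top z",np.nanmedian(fl))
z=W[...,2]
print("deck",rect(t,roi((z>.045)&(z<.09),150,80,310,205),.06))
dk=roi((H>25)&(H<95)&(S>60),150,80,310,205);print("deckcol",rect(t,cv2.morphologyEx(dk.astype(np.uint8),cv2.MORPH_CLOSE,np.ones((25,25))),.06))
print("yellow",rect(t,roi((H>18)&(H<40)&(S>70)&(V>80),150,165,310,205),.06))
print("pan",rect(t,roi((z>.062)&(z<.09),315,180,390,245),.075))
print("body",rect(t,roi((z>.02),315,180,390,245),.038))
print("orange",[rect(t,roi((H<14)&(S>150)&(V>120),*b),.056) for b in((95,215,125,250),(145,190,180,230))])
print("rackhigh",rect(t,roi((z>.03),90,190,125,250),.05),rect(t,roi((z>.03),145,190,180,235),.05))
rk=roi((z>.003)&(z<.1),90,190,180,250)
a=im[185:250,85:185];b=im[105:200,195:265];c=im[175:245,310:390]
r=[cv2.resize(q,(400,285),interpolation=cv2.INTER_CUBIC) for q in(a,b,c)]
r.append(cv2.resize(cv2.applyColorMap(np.nan_to_num(np.clip(z*2500,0,255)).astype(np.uint8),2)[185:250,85:185],(400,285),interpolation=0))
cv2.imwrite("pics/crops.png",np.vstack([np.hstack(r[:2]),np.hstack(r[2:])])[...,::-1])
E
```

```text
plate (array([623.2,  21.9]), 187.9, 57.9, 15.96, 1127)
deck top z 0.06075090714027054
deck (array([654.7,  17.1]), 424.8, 309.8, -85.91, 12825)
deckcol (array([637.1,  33.8]), 460.5, 333.8, -86.02, 13504)
yellow (array([498.6,  24. ]), 169.5, 5.7, -85.83, 103)
pan (array([ 421.4, -338. ]), 100.9, 28.5, -82.43, 341)
body (array([ 416., -337.]), 171.3, 139.6, -82.18, 2574)
orange [(array([373.2, 367.2]), 23.4, 8.3, -69.29, 18), (array([407.6, 227.4]), 23.5, 15.1, -72.87, 22)]
rackhigh (array([399. , 378.3]), 100.8, 59.2, 12.16, 554) (array([430.9, 223.4]), 101.9, 53.5, 14.57, 504)
```

View pics/crops.png

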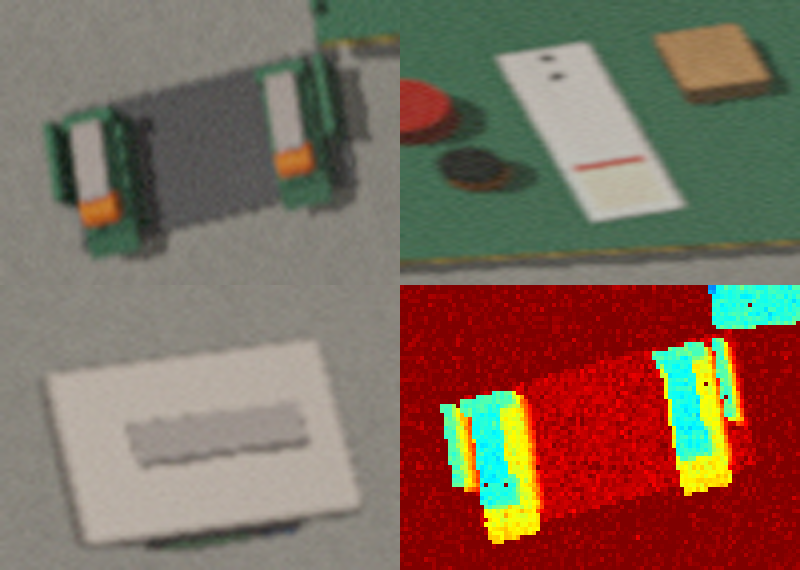

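The crops confirm the tagged plate, the white scale with its narrow pan bar, and the rack with its noses towards the robot. I'll move above the tag end now.

```bash
python3 -m crank '[[0.3,-0.38,0,0,0,0.012],[0.3,-0.38,0,0,0,0.012],[0.3,-0.38,0,0,0,0.012],[0.3,-0.38,0,0,0,0.012],[0.3,-0.38,0,0,0,0.012],[0.3,-0.38,0,0,0,0.012],[0.3,-0.38,0,0,0,0.012],[0.3,-0.38,0,0,0,0.012]]' 0.26 60; python3 -m crank '[[0.3,-0.38,0,0,0,0.012],[0.3,-0.38,0,0,0,0.012],[0.3,-0.38,0,0,0,0.012],[0.3,-0.38,0,0,0,0.012],[0.3,-0.38,0,0,0,0.012],[0.3,-0.38,0,0,0,0.012],[0.3,-0.38,0,0,0,0.012],[0,0,0,0,0,0],[0,0,0,0,0,0]]'
python3 - <<'E'
from h import *
f=grab("wrist");save(f,"w1.png");print(f["cam_to_world"].round(3))
im=f["image"];hsv=cv2.cvtColor(im,cv2.COLOR_RGB2HSV);W=pts(f)
m=(hsv[...,1]<70)&(hsv[...,2]>120)&(abs(W[...,2]-.062)<.012)
print(rect(f,cv2.morphologyEx(m.astype(np.uint8),cv2.MORPH_CLOSE,np.ones((15,15))),.063))
print(ctrl.state()["joints"])
E
```

```text
time_s: 2.02
tcp_pos: [0.3538, 0.2549, 0.2316]
ee_rot: [180.0, 0.0, 179.5]
force: [-0.0, 0.9, 1.0]
grip_width: 0.0632
gripper_force: 0.0
time_s: 2.77
tcp_pos: [0.5215, 0.0422, 0.2306]
ee_rot: [180.0, -0.1, -165.7]
force: [-0.6, 1.6, -0.2]
grip_width: 0.0631
gripper_force: 0.0
[[-0.247 -0.92  -0.303  0.443]
 [ 0.969 -0.235 -0.078  0.022]
 [ 0.    -0.313  0.95   0.373]
 [ 0.     0.     0.     1.   ]]
(array([621.9,  22.2]), 183.5, 53.7, 15.81, 5327)
[ 7.00899709e-01  2.68707028e+00  8.06087649e+01  2.27376183e-02
  9.67561698e+01 -1.03741942e+02]
```

View pics/w1.png

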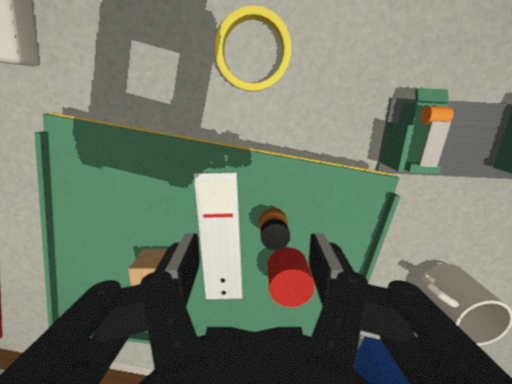

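The wrist view shows the plate with its tag end at (218,175), the stripe at (218,215), and clear of the pot at (273,230). I'll descend over the tag end.

```bash
python3 -m crank '[[0.195,-0.25,0,0,0,0.008],[0.195,-0.25,0,0,0,0],[0,0,-0.47,0,0,0],[0,0,-0.47,0,0,0],[0,0,-0.47,0,0,0],[0,0,-0.45,0,0,0],[0,0,0,0,0,0],[0,0,0,0,0,0],[0,0,0,0,0,0]]'
python3 -m crank '[[0,0,-0.06,0,0,0],[0,0,-0.06,0,0,0],[0,0,0,0,0,0]]'
```

```text
time_s: 3.57
tcp_pos: [0.5534, 0.0044, 0.0855]
ee_rot: [-179.9, 0.2, -164.0]
force: [-1.1, 0.6, 0.1]
grip_width: 0.0628
gripper_force: 0.0
time_s: 3.82
tcp_pos: [0.5525, 0.0038, 0.0734]
ee_rot: [-180.0, 0.1, -164.0]
force: [-0.1, -0.1, -0.2]
grip_width: 0.0629
gripper_force: 0.0
```

```bash
for i in 1; do python3 -m crank '[[0,0,-0.05,0,0,0],[0,0,-0.05,0,0,0],[0,0,0,0,0,0],[0,0,0,0,0,0]]'; python3 -m crank '[[0,0,-0.025,0,0,0],[0,0,0,0,0,0]]';  python3 -m crank '[[0,0,-0.025,0,0,0],[0,0,0,0,0,0]]'; done
```

```text
time_s: 4.15
tcp_pos: [0.552, 0.0037, 0.0646]
ee_rot: [180.0, -0.0, -164.0]
force: [0.6, -0.0, 0.3]
grip_width: 0.0631
gripper_force: 0.0
time_s: 4.32
tcp_pos: [0.5522, 0.0037, 0.0627]
ee_rot: [180.0, -0.0, -164.0]
force: [-0.8, -0.9, 0.1]
grip_width: 0.063
gripper_force: 0.0
time_s: 4.48
tcp_pos: [0.5521, 0.0037, 0.0606]
ee_rot: [180.0, -0.0, -164.0]
force: [-0.3, -0.1, 0.0]
grip_width: 0.0631
gripper_force: 0.0
```

```bash
python3 -m crank '[[0,0,-0.02,0,0,0],[0,0,0,0,0,0]]';  python3 -m crank '[[0,0,-0.02,0,0,0],[0,0,0,0,0,0]]' 0.35
```

```text
time_s: 4.65
tcp_pos: [0.5521, 0.0037, 0.059]
ee_rot: [180.0, -0.0, -164.0]
force: [0.5, 0.6, -0.4]
grip_width: 0.0629
gripper_force: 0.0
time_s: 4.82
tcp_pos: [0.5521, 0.0037, 0.0574]
ee_rot: [180.0, -0.0, -164.0]
force: [-0.8, -0.5, -0.7]
grip_width: 0.0558
gripper_force: 0.0
```

```bash
for i in 1; do python3 -m crank '[[0,0,-0.0125,0,0,0],[0,0,0,0,0,0]]';  python3 -m crank '[[0,0,-0.0125,0,0,0],[0,0,0,0,0,0]]';  python3 -m crank '[[0,0,-0.0125,0,0,0],[0,0,0,0,0,0]]'; done
```

```text
time_s: 4.98
tcp_pos: [0.5521, 0.0037, 0.0565]
ee_rot: [180.0, -0.0, -164.0]
force: [-0.5, -0.0, -0.2]
grip_width: 0.0554
gripper_force: 0.0
time_s: 5.15
tcp_pos: [0.5524, 0.0037, 0.056]
ee_rot: [-180.0, 0.0, -164.0]
force: [0.0, 0.4, 2.5]
grip_width: 0.0556
gripper_force: 0.9
time_s: 5.32
tcp_pos: [0.5524, 0.0037, 0.0559]
ee_rot: [-180.0, 0.0, -164.0]
force: [-5.0, -0.4, 7.8]
grip_width: 0.0555
gripper_force: 4.1
```

```bash
python3 -m crank '[[0,0,0.032,0,0,0],[0,0,0,0,0,0]]'; python3 -m crank '[[0,0,0,0,0,0],[0,0,0,0,0,0],[0,0,0,0,0,0],[0,0,0,0,0,0]]' 0.6 30
```

```text
time_s: 5.48
tcp_pos: [0.5525, 0.0037, 0.0578]
ee_rot: [-180.0, 0.1, -164.0]
force: [-0.0, -0.7, 0.7]
grip_width: 0.0552
gripper_force: 0.0
time_s: 5.82
tcp_pos: [0.5525, 0.0037, 0.0577]
ee_rot: [-180.0, 0.0, -164.0]
force: [-1.9, -0.6, 5.1]
grip_width: 0.0485
gripper_force: 30.8
```

```bash
python3 -m crank '[[-0.145,-0.041,0,0,0,0],[-0.145,-0.041,0,0,0,0],[-0.145,-0.041,0,0,0,0],[-0.145,-0.041,0,0,0,0],[-0.145,-0.041,0,0,0,0],[-0.145,-0.041,0,0,0,0],[-0.145,-0.041,0,0,0,0],[-0.145,-0.041,0,0,0,0],[0,0,0,0,0,0],[0,0,0,0,0,0]]'; python3 -m crank '[[0,0,0,0,0,0],[0,0,0,0,0,0],[0,0,0,0,0,0]]' 0.26
python3 - <<'E'
from h import *
t=grab("top");save(t,"t2.png");hsv=cv2.cvtColor(t["image"],cv2.COLOR_RGB2HSV)
f=grab("wrist");save(f,"w2.png")
im=f["image"];hsv=cv2.cvtColor(im,cv2.COLOR_RGB2HSV);W=pts(f)
m=(hsv[...,1]<70)&(hsv[...,2]>110)&(abs(W[...,2]-.062)<.012)
print(rect(f,cv2.morphologyEx(m.astype(np.uint8),cv2.MORPH_CLOSE,np.ones((15,15))),.063))
cv2.imwrite("pics/c2.png",np.hstack([im,cv2.resize(t["image"][100:230,180:300],None,fx=2.4,fy=2.954)])[...,::-1])
E
```

```text
time_s: 6.65
tcp_pos: [0.4593, -0.0226, 0.0572]
ee_rot: [180.0, -0.0, -164.0]
force: [-1.0, 0.5, 2.1]
grip_width: 0.0484
gripper_force: 31.2
time_s: 6.9
tcp_pos: [0.4597, -0.0224, 0.057]
ee_rot: [180.0, -0.0, -164.0]
force: [-0.9, -0.8, -0.0]
grip_width: 0.0633
gripper_force: 0.0
(array([478.5, -14.3]), 80.1, 57.0, 14.55, 9790)
```

View pics/c2.png

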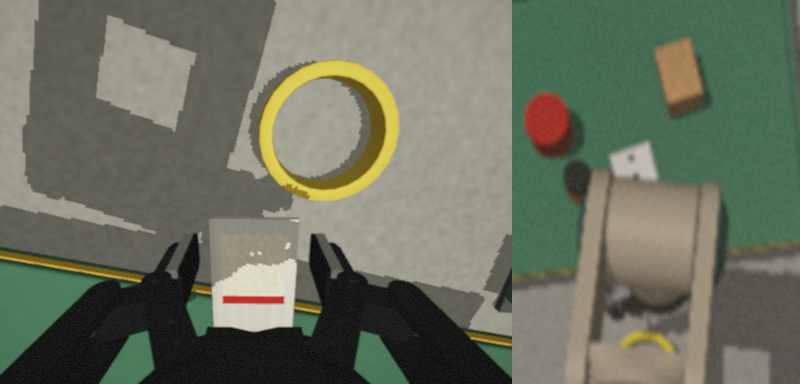

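The plate overhangs: its tag edge is at (255,218), against the yellow line at about row 298. I'll put numbers on it.

```bash
python3 - <<'E'
from h import *
f=grab("wrist")
a=onplane(f,[[212,218],[298,218],[255,218]],.063);e=onplane(f,[[0,254],[505,342],[60,265],[460,334]],.06)
print(a.round(4),e.round(4))
d=(e[1]-e[0])[:2];d/=np.linalg.norm(d);n=np.array([-d[1],d[0]]);print("out",(a[:,:2]-e[0,:2])@n, np.degrees(np.arctan2(d[1],d[0])))
E
```

```text
[[ 0.4479 -0.0498  0.063 ]
 [ 0.4349 -0.0044  0.063 ]
 [ 0.4414 -0.0271  0.063 ]] [[ 0.5062 -0.1644  0.06  ]
 [ 0.4836  0.1583  0.06  ]
 [ 0.5041 -0.1301  0.06  ]
 [ 0.4857  0.126   0.06  ]]
out [0.05014329 0.05993226 0.05503779] 94.00173166868727
```

```bash
python3 -m crank '[[0.07,0.02,0,0,0,0],[0,0,-0.07,0,0,0],[0,0,-0.07,0,0,0],[0,0,-0.07,0,0,0],[0,0,0,0,0,0],[0,0,0,0,0,0]]'; python3 -m crank '[[0,0,0,0,0,0],[0,0,0,0,0,0],[0,0,0,0,0,0],[0,0,0,0,0,0],[0,0,0,0,0,0]]' 0.7 90;python3 -m crank '[[0,0,0.05,0,0,0],[0,0,0.1,0,0,0],[0,0,0.15,0,0,0],[0,0,0.15,0,0,0],[0,0,0.15,0,0,0],[0,0,0.15,0,0,0],[0,0,0.15,0,0,0],[0,0,0.15,0,0,0],[0,0,0.1,0,0,0],[0,0,0,0,0,0]]'
python3 - <<'E'
from h import *
f=grab("wrist");t=grab("top");s=grab("scene")
W=pts(f);sw=W[290:325,215:290].reshape(-1,3);sw=sw[~np.isnan(sw[:,0])]
A=np.c_[sw[:,:2],np.ones(len(sw))];c=np.linalg.lstsq(A,sw[:,2],rcond=None)[0];print("slope",c[:2],sw.mean(0))
b=ctrl.boxes_of(s,"plate");print(b[:2])
cv2.imwrite("pics/c3.png",np.hstack([f["image"],cv2.resize(s["image"][120:300,200:400],(280,384))])[...,::-1])
E
```

```text
time_s: 7.55
tcp_pos: [0.4645, -0.0209, 0.0398]
ee_rot: [180.0, -0.1, -164.0]
force: [-0.7, 0.7, 0.2]
grip_width: 0.0632
gripper_force: 0.0
time_s: 7.97
tcp_pos: [0.4653, -0.021, 0.0409]
ee_rot: [-180.0, 0.0, -164.0]
force: [-0.4, -0.6, 2.1]
grip_width: 0.047
gripper_force: 91.7
time_s: 8.8
tcp_pos: [0.4659, -0.021, 0.1347]
ee_rot: [-179.9, 0.2, -164.0]
force: [0.1, 0.5, -0.8]
grip_width: 0.0469
gripper_force: 92.3
slope [-0.02524581 -0.00820979] [ 0.49322067 -0.01437472  0.15564726]
[{'bbox': [265.1, 161.1, 316.4, 201.3], 'p': 0.81}, {'bbox': [284.4, 224.7, 314.8, 261.4], 'p': 0.69}]
```

View pics/c3.png

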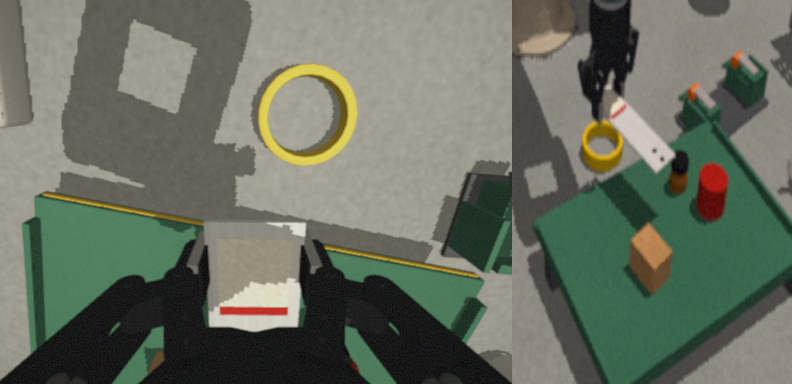

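The plate is lifted nearly level (it droops about 1.5°) and held 25 mm from its tag end. I'll carry it to the scale.

```bash
python3 -m crank '[[-0.047,-0.226,0,0,0,-0.039],[-0.047,-0.226,0,0,0,-0.039],[-0.047,-0.226,0,0,0,-0.039],[-0.047,-0.226,0,0,0,-0.039],[-0.047,-0.226,0,0,0,-0.039],[-0.047,-0.226,0,0,0,-0.039],[-0.047,-0.226,0,0,0,-0.039],[-0.047,-0.226,0,0,0,-0.039],[-0.047,-0.226,0,0,0,-0.039],[-0.047,-0.226,0,0,0,-0.039]]'; python3 -m crank '[[-0.047,-0.226,0,0,0,-0.039],[-0.047,-0.226,0,0,0,-0.039],[-0.047,-0.226,0,0,0,-0.039],[-0.047,-0.226,0,0,0,-0.039],[0,0,0,0,0,0],[0,0,0,0,0,0],[0,0,0,0,0,0]]'
python3 - <<'E'
from h import *
f=grab("wrist");t=grab("top");s=grab("scene")
cv2.imwrite("pics/c4.png",np.hstack([f["image"],cv2.resize(t["image"][150:260,300:400],(280,384))])[...,::-1])
W=pts(t);z=W[...,2];m=np.zeros(z.shape,bool);m[150:260,300:400]=((z>.135)&(z<.17))[150:260,300:400]
print(rect(t,m,.153))
W=pts(s);z=W[...,2];P=W[(abs(z-.154)<.02)&(W[...,1]<-.27)&(W[...,0]<.5)&(W[...,0]>.35)&(W[...,1]>-.46)];print(len(P))
A=np.c_[P[:,:2],np.ones(len(P))];print(np.linalg.lstsq(A,P[:,2],rcond=None)[0],P.min(0),P.max(0))
E
```

```text
time_s: 9.83
tcp_pos: [0.4268, -0.2024, 0.1316]
ee_rot: [-180.0, -0.1, 125.4]
force: [-0.9, 0.3, -1.4]
grip_width: 0.0468
gripper_force: 92.3
time_s: 10.42
tcp_pos: [0.4123, -0.2734, 0.1318]
ee_rot: [-180.0, -0.1, 97.8]
force: [0.9, -0.3, -0.6]
grip_width: 0.0467
gripper_force: 92.3
(array([ 405.5, -257. ]), 62.3, 16.8, 19.56, 92)
895
[-0.02915463  0.02319441  0.17500867] [ 0.3808495  -0.42969658  0.13735738] [ 0.4590509  -0.27023787  0.17395898]
```

View pics/c4.png

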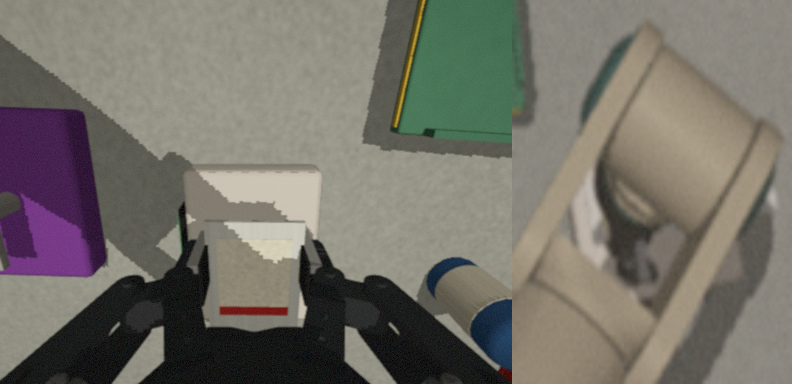

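The wrist view shows the white scale straight under the plate: the body's far edge runs (185,172) to (320,172), and the purple scale is off to the left. The plate is lined up along it.

```bash
python3 - <<'E'
from h import *
f=grab("wrist")
im=f["image"]; print(onplane(f,[[187,172],[319,172],[253,168]],.038).round(4))
E
python3 -m crank '[[0,0,-0.15,0,0,0],[0,0,-0.15,0,0,0],[0,0,-0.15,0,0,0],[0,0,-0.15,0,0,0],[0,0,-0.12,0,0,0],[0,0,-0.08,0,0,0],[0,0,0,0,0,0],[0,0,0,0,0,0],[0,0,0,0,0,0]]'
```

```text
[[ 0.3502 -0.2637  0.038 ]
 [ 0.4681 -0.2475  0.038 ]
 [ 0.4087 -0.2519  0.038 ]]
time_s: 11.37
tcp_pos: [0.4127, -0.2744, 0.0691]
ee_rot: [180.0, 0.0, 97.7]
force: [0.2, -0.5, -0.8]
grip_width: 0.0465
gripper_force: 92.3
```

```bash
python3 -m crank '[[0,0,-0.04,0,0,0],[0,0,-0.04,0,0,0],[0,0,0,0,0,0],[0,0,0,0,0,0]]'; python3 -m crank '[[0,0,-0.02,0,0,0],[0,0,0,0,0,0]]';python3 -m crank '[[0,0,-0.02,0,0,0],[0,0,0,0,0,0]]'
```

```text
time_s: 11.7
tcp_pos: [0.4123, -0.274, 0.0619]
ee_rot: [-180.0, -0.0, 97.7]
force: [0.7, 0.2, -1.0]
grip_width: 0.0468
gripper_force: 92.3
time_s: 11.87
tcp_pos: [0.4124, -0.274, 0.0603]
ee_rot: [180.0, -0.0, 97.7]
force: [-0.3, 0.9, -1.7]
grip_width: 0.0465
gripper_force: 92.3
time_s: 12.03
tcp_pos: [0.4123, -0.274, 0.0586]
ee_rot: [-180.0, -0.0, 97.7]
force: [-0.6, 0.3, -1.1]
grip_width: 0.0468
gripper_force: 92.3
```

```bash
python3 - <<'E'
from h import *
s=grab("scene");f=grab("wrist")
W=pts(s);z=W[...,2];P=W[(abs(z-.08)<.02)&(W[...,1]<-.3)&(W[...,0]<.5)&(W[...,0]>.35)&(W[...,1]>-.46)]
A=np.c_[P[:,:2],np.ones(len(P))];print(len(P),np.linalg.lstsq(A,P[:,2],rcond=None)[0],np.median(P,0))
for y in(-.32,-.36,-.4,-.42):
  q=P[abs(P[:,1]-y)<.01];print(y,np.median(q[:,2]),len(q))
E
```

```text
681 [-0.00798342  0.0122159   0.08817672] [ 0.42625293 -0.36636416  0.08045876]
-0.32 0.08133399444738598 101
-0.36 0.08041233507539675 104
-0.4 0.07990091669999783 112
-0.42 0.07968825038400901 100
```

```bash
for i in 1;do python3 -m crank '[[0,0,-0.0125,0,0,0],[0,0,0,0,0,0]]';python3 -m crank '[[0,0,-0.0125,0,0,0],[0,0,0,0,0,0],[0,0,0,0,0,0]]';python3 -m crank '[[0,0,-0.0125,0,0,0],[0,0,0,0,0,0],[0,0,0,0,0,0]]'; done
```

```text
time_s: 12.3
tcp_pos: [0.4124, -0.274, 0.0578]
ee_rot: [180.0, -0.0, 97.7]
force: [-1.0, -0.1, -1.5]
grip_width: 0.0465
gripper_force: 92.3
time_s: 12.55
tcp_pos: [0.4124, -0.2741, 0.0569]
ee_rot: [180.0, 0.0, 97.7]
force: [-1.1, -0.2, 0.4]
grip_width: 0.0468
gripper_force: 92.4
time_s: 12.8
tcp_pos: [0.4125, -0.2742, 0.0563]
ee_rot: [180.0, 0.0, 97.7]
force: [-0.7, 0.9, 3.0]
grip_width: 0.0468
gripper_force: 92.6
```

Contact with the pan. Releasing.

```bash
python3 -m crank '[[0,0,0,0,0,0],[0,0,0,0,0,0],[0,0,0,0,0,0],[0,0,0,0,0,0],[0,0,0,0,0,0],[0,0,0,0,0,0]]' 0.24 60;python3 -m crank '[[0,0,0.1,0,0,0],[0,0,0.2,0,0,0],[0,0,0.3,0,0,0],[0,0,0.3,0,0,0],[0,0,0.3,0,0,0],[0,0.1,0.3,0,0,0],[0,0.3,0,0,0,0],[0,0.3,0,0,0,0],[0,0,0,0,0,0],[0,0,0,0,0,0]]'
python3 - <<'E'
from h import *
s=grab("scene");t=grab("top");f=grab("wrist")
save(f,"w5.png")
W=pts(s);z=W[...,2];P=W[(abs(z-.08)<.02)&(W[...,1]<-.25)&(W[...,0]<.5)&(W[...,0]>.35)&(W[...,1]>-.46)&(s["image"].max(-1)>90)]
A=np.c_[P[:,:2],np.ones(len(P))];print(len(P),np.linalg.lstsq(A,P[:,2],rcond=None)[0])
for n,g in(("wrist",f),("top",t),("scene",s)):
  W=pts(g);z=W[...,2];m=((z>.064)&(z<.095)&(W[...,0]<.5)&(W[...,0]>.33)&(W[...,1]<-.2)&(W[...,1]>-.47)).astype(np.uint8)
  print(n,rect(g,cv2.morphologyEx(m,cv2.MORPH_OPEN,np.ones((3,3))),.078))
print(ctrl.state()["time_s"])
E
```

```text
time_s: 13.3
tcp_pos: [0.4124, -0.2741, 0.0558]
ee_rot: [180.0, -0.0, 97.7]
force: [-1.0, -0.5, -0.5]
grip_width: 0.0652
gripper_force: 0.0
time_s: 14.13
tcp_pos: [0.4126, -0.2175, 0.1767]
ee_rot: [179.9, 0.1, 97.8]
force: [1.1, -0.9, 0.8]
grip_width: 0.0646
gripper_force: 0.0
909 [0.00372825 0.00179061 0.07862311]
wrist (array([ 417.4, -318.4]), 138.7, 49.8, -82.96, 5222)
top (array([ 428.9, -388.8]), 82.3, 50.0, -82.9, 353)
scene (array([ 420.9, -338.9]), 180.3, 53.2, -82.96, 912)
14.2833
```

View pics/w5.png

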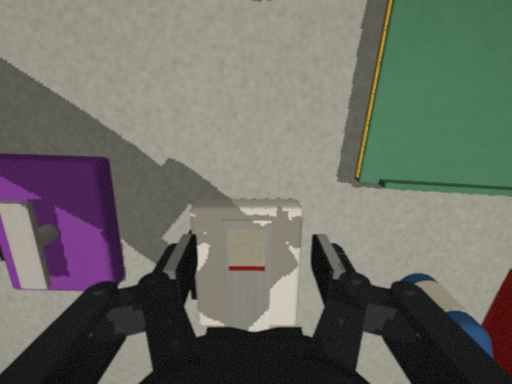

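The plate lies level and centred on the pan: centre (0.421, -0.339), axis within 1° of the scale's. It has been released for over 0.5 s. Next is the regrip at the middle, plus a refined measurement of the rack.

```bash
python3 -m crank '[[0.1,-0.5,0,0,0,-0.004],[0,-0.5,0,0,0,0],[0,-0.5,0,0,0,0],[0,0,-0.3,0,0,0],[0,0,-0.3,0,0,0],[0,0,-0.3,0,0,0],[0,0,-0.3,0,0,0],[0,0,-0.2,0,0,0],[0,0,0,0,0,0],[0,0,0,0,0,0]]'
python3 - <<'E'
from h import *
for n,R in(("top",(85,185,185,255)),("scene",(300,130,400,195))):
  f=grab(n);W=pts(f);hsv=cv2.cvtColor(f["image"],cv2.COLOR_RGB2HSV);H,S,V=[hsv[...,i].astype(int) for i in range(3)]
  m=np.zeros(H.shape,np.uint8);x0,y0,x1,y1=R;m[y0:y1,x0:x1]=((H<14)&(S>140)&(V>110))[y0:y1,x0:x1]
  k,l,st,c=cv2.connectedComponentsWithStats(m)
  for i in range(1,k):
    if st[i,4]>8: print(n,st[i,4],c[i],np.nanmedian(W[l==i],0),onplane(f,c[i],.058).round(4), np.nanmax(W[l==i][:,2]))
  z=W[...,2]
  # ledges etc: base rect
  m[:]=0;m[y0:y1,x0:x1]=((z>.003)&(z<.08))[y0:y1,x0:x1]
  if n=="top":
    # green high parts: stops/cheeks
    for lo,hi in((.033,.046),(.048,.075)):
      q=((z>lo)&(z<hi)&(m>0)).astype(np.uint8);k,l,st,c=cv2.connectedComponentsWithStats(q)
      for i in range(1,k):
        if st[i,4]>30:
          P=W[l==i][:,:2];r=cv2.minAreaRect((P*1000).astype(np.float32));print(lo,st[i,4],np.round(r[0],1),np.round(r[1],1),round(r[2],1))
E
```

```text
time_s: 15.12
tcp_pos: [0.4198, -0.3383, 0.0633]
ee_rot: [-179.9, -0.1, 96.9]
force: [0.0, -0.1, 0.4]
grip_width: 0.0647
gripper_force: 0.0
top 28 [159.21428571 221.96428571] [0.40343424 0.22363291 0.0579184 ] [[0.4059 0.2248 0.058 ]] 0.06585009962865818
top 20 [110.5 234.4] [0.37444732 0.36766514 0.05408199] [[0.3736 0.3656 0.058 ]] 0.06091575806346872
0.033 185 [428.2 230.9] [93.  36.9] 9.3
0.033 208 [400.1 373.5] [96.1 38.3] 11.0
0.033 31 [415.2 403.6] [53.5  3.3] 12.0
0.048 207 [502.3 183.9] [27.6 63.5] 0.7
0.048 49 [454.4 208.4] [52.4  6.8] 12.1
0.048 216 [439.4 232. ] [78.3 36.2] 17.5
0.048 227 [411.  372.4] [78. 37.] 17.2
0.048 59 [415. 406.] [55.7  9.5] 13.0
scene 28 [359.53571429 147.46428571] [0.38133251 0.36302171 0.05848275] [[0.3818 0.3651 0.058 ]] 0.06463673449517149
scene 30 [328.46666667 162.63333333] [0.41063735 0.22139337 0.05798353] [[0.4102 0.2247 0.058 ]] 0.06600490104551071
```

```bash
python3 -m crank '[[0.01,0,-0.045,0,0,0],[0,0,-0.045,0,0,0],[0,0,0,0,0,0],[0,0,0,0,0,0]]'; python3 -m crank '[[0,0,0,0,0,0],[0,0,0,0,0,0],[0,0,0,0,0,0],[0,0,0,0,0,0],[0,0,0,0,0,0]]' 0.7 90; python3 -m crank '[[0,0,0.05,0,0,0],[0,0,0.1,0,0,0],[0,0,0.2,0,0,0],[0,0,0.2,0,0,0],[0,0,0.2,0,0,0],[0,0,0.2,0,0,0],[0,0,0.1,0,0,0],[0,0,0,0,0,0],[0,0,0,0,0,0]]'
```

```text
time_s: 15.55
tcp_pos: [0.4212, -0.338, 0.0567]
ee_rot: [180.0, 0.0, 97.0]
force: [-0.5, -0.6, 0.7]
grip_width: 0.0653
gripper_force: 0.0
time_s: 15.97
tcp_pos: [0.4215, -0.3383, 0.0576]
ee_rot: [180.0, 0.1, 97.0]
force: [-1.5, 1.6, 5.7]
grip_width: 0.0468
gripper_force: 91.2
time_s: 16.72
tcp_pos: [0.4212, -0.338, 0.1405]
ee_rot: [180.0, 0.0, 97.0]
force: [-0.1, 0.1, -0.8]
grip_width: 0.0468
gripper_force: 92.3
```

```bash
python3 -m crank '[[-0.065,0.2,0,0,0,0.0015],[-0.065,0.431,0,0,0,0.0015],[-0.065,0.431,0,0,0,0.0015],[-0.065,0.431,0,0,0,0.0015],[-0.065,0.431,0,0,0,0.0015],[-0.065,0.431,0,0,0,0.0015],[-0.065,0.431,0,0,0,0.0015],[-0.065,0.431,0,0,0,0.0015],[-0.065,0.431,0,0,0,0.0015]]'; python3 -m crank '[[-0.065,0.431,0,0,0,0.0015],[-0.065,0.431,0,0,0,0.0015],[-0.065,0.431,0,0,0,0.0015],[-0.065,0.431,0,0,0,0.0015],[-0.065,0.431,0,0,0,0.0015],[-0.065,0.431,0,0,0,0.0015],[-0.065,0.431,0,0,0,0.0015],[-0.065,0.431,0,0,0,0.0015],[-0.065,0.431,0,0,0,0.0015]]'; python3 -m crank '[[0,0.23,0,0,0,0.0015],[0,0,0,0,0,0],[0,0,0,0,0,0]]'
python3 - <<'E'
from h import *
s=grab("scene");f=grab("wrist");t=grab("top");S=ctrl.state();print(S["tcp_pos"],S["ee_rot"])
W=pts(s);z=W[...,2];c=S["tcp_pos"]
m=(abs(z-c[2]-.02)<.02)&(np.hypot(W[...,0]-c[0],W[...,1]-c[1])<.12);P=W[m&(s["image"].min(-1)>70)]
A=np.c_[P[:,:2],np.ones(len(P))];print(len(P),np.linalg.lstsq(A,P[:,2],rcond=None)[0],P.min(0),P.max(0),np.median(P,0))
cv2.imwrite("pics/c6.png",np.hstack([f["image"],cv2.resize(s["image"][110:220,290:400],(280,384))])[...,::-1])
E
```

```text
time_s: 17.47
tcp_pos: [0.3732, -0.0446, 0.1393]
ee_rot: [-179.9, -0.0, 99.4]
force: [1.3, 0.6, -1.8]
grip_width: 0.0466
gripper_force: 92.4
time_s: 18.22
tcp_pos: [0.3264, 0.2655, 0.1394]
ee_rot: [-179.9, 0.0, 101.9]
force: [1.6, 0.3, -1.5]
grip_width: 0.0465
gripper_force: 92.4
time_s: 18.47
tcp_pos: [0.3268, 0.2826, 0.1392]
ee_rot: [-179.9, 0.1, 102.2]
force: [-0.9, 0.3, -1.2]
grip_width: 0.0468
gripper_force: 92.4
[0.32754009 0.28157044 0.14003579] [-1.79943869e+02  4.09196963e-02  1.02042641e+02]
354 [-0.00068046  0.00103694  0.16150406] [0.29282346 0.18865971 0.14434795] [0.37188603 0.37412289 0.17906818] [0.33580767 0.25321617 0.16149927]
```

View pics/c6.png

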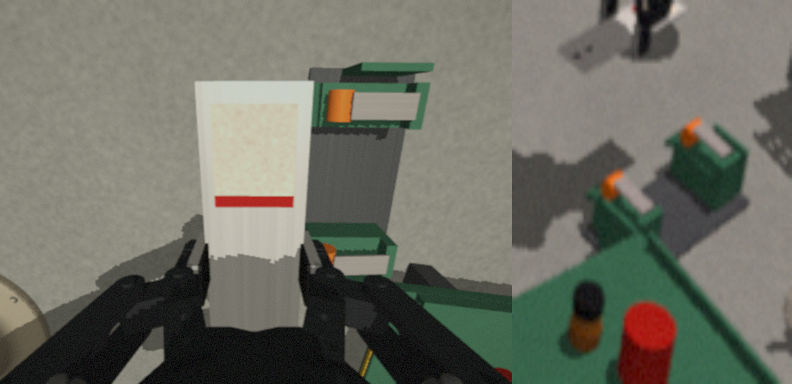

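The wrist view shows the plate level and parallel to the rack, with the noses at (340,105) and (328,255). I'll check the alignment numerically from this view.

```bash
python3 - <<'E'
from h import *
f=grab("wrist");W=pts(f)
hsv=cv2.cvtColor(f["image"],cv2.COLOR_RGB2HSV);m=((hsv[...,0]<16)&(hsv[...,1]>140)&(hsv[...,2]>100)).astype(np.uint8);m[:,:300]=0;m[:60]=0
k,l,st,c=cv2.connectedComponentsWithStats(m)
for i in range(1,k):
  if st[i,4]>20: print(st[i],np.nanmedian(W[l==i],0).round(4),np.nanmin(W[l==i],0).round(3),np.nanmax(W[l==i],0).round(3))
print("plate end",onplane(f,[[196,82],[312,82]],.161).round(4))
print("left cheek top inner/outer",W[64:72,380:430].reshape(-1,3)[::40].round(3))
print("left stop back corner",onplane(f,[[430,83],[420,128]],.056).round(4))
# rack-frame estimate
a=np.radians(12);o=np.array([.4255,.3035]);R=np.array([[np.cos(a),np.sin(a)],[-np.sin(a),np.cos(a)]])
q=(W[...,:2]-o)@R.T; z=W[...,2]
n=(m>0)&(z>.05);
for s in(1,-1):
  g=n&(np.sign(q[...,1])==s);print("nose rack xy range",s,np.percentile(q[g],[3,97],axis=0).round(4))
g=(z>.048)&(z<.07)&(abs(q[...,0]-.02)<.012)&(q[...,1]>.04)&(q[...,1]<.13)
h=np.histogram(q[g][:,1],np.arange(.04,.13,.004));print(h[0],h[1].round(3)[0])
E
```

```text
[326  89  28  33 721] [0.3763 0.3695 0.0594] [0.368 0.357 0.039] [0.395 0.383 0.063]
[323 243  13  18 129] [0.4102 0.2414 0.0556] [0.362 0.231 0.039] [0.423 0.296 0.169]
plate end [[0.2856 0.3618 0.161 ]
 [0.3328 0.3719 0.161 ]]
left cheek top inner/outer [[0.399 0.405 0.056]
 [0.429 0.411 0.056]
 [0.422 0.409 0.056]
 [0.415 0.407 0.055]
 [0.408 0.405 0.056]
 [0.401 0.402 0.056]
 [0.431 0.409 0.055]
 [0.424 0.407 0.055]
 [0.417 0.405 0.054]
 [0.413 0.404 0.046]]
left stop back corner [[0.4422 0.4003 0.056 ]
 [0.4482 0.3664 0.056 ]]
nose rack xy range 1 [[-0.0412  0.0635]
 [-0.0252  0.0861]]
nose rack xy range -1 [[-0.032  -0.0651]
 [-0.024  -0.0567]]
[  0   0   0   0  59  68 109 155 134 132 160  80  73   3   0 170 112   0
   0   0   0   0] 0.04
```

```bash
python3 -m crank '[[-0.015,0.073,-0.3,0,0,0],[0,0,-0.3,0,0,0],[0,0,-0.3,0,0,0],[0,0,-0.3,0,0,0],[0,0,-0.2,0,0,0],[0,0,-0.06,0,0,0],[0,0,0,0,0,0],[0,0,0,0,0,0],[0,0,0,0,0,0]]'; python3 -m crank '[[0.1,0.021,0,0,0,0],[0.1,0.021,0,0,0,0],[0.1,0.021,0,0,0,0],[0.1,0.021,0,0,0,0],[0,0,0,0,0,0],[0,0,0,0,0,0]]'
python3 - <<'E'
from h import *
s=grab("scene");cv2.imwrite("pics/c7.png",cv2.resize(s["image"][120:200,280:400],(780,520),interpolation=cv2.INTER_CUBIC)[...,::-1])
W=pts(s);a=np.radians(12);o=np.array([.4234,.3061]);R=np.array([[np.cos(a),np.sin(a)],[-np.sin(a),np.cos(a)]])
S=ctrl.state();print("tcp rack",R@(S["tcp_pos"][:2]-o),S["tcp_pos"],S["force"],S["ee_rot"])
E
```

```text
time_s: 19.42
tcp_pos: [0.3274, 0.2887, 0.0254]
ee_rot: [179.9, -0.1, 102.1]
force: [0.1, 0.0, -0.8]
grip_width: 0.0465
gripper_force: 92.4
time_s: 19.92
tcp_pos: [0.3588, 0.295, 0.0237]
ee_rot: [-180.0, 0.0, 102.1]
force: [-0.7, 1.1, -1.1]
grip_width: 0.0467
gripper_force: 92.5
tcp rack [-0.06589974  0.00262677] [0.35839419 0.29496804 0.0236255 ] [-0.43578122 -0.40168276 -0.54134757] [-1.79962644e+02  1.37241262e-02  1.02089197e+02]
```

View pics/c7.png

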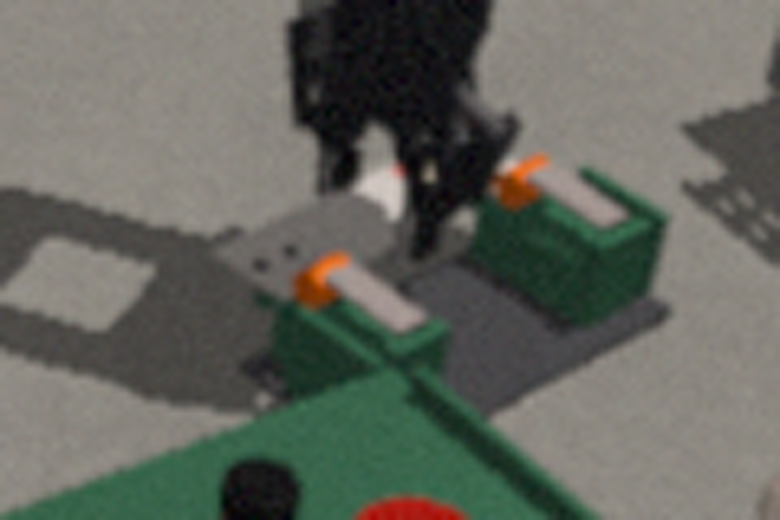

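The plate's front edge is about to pass under both noses (at (320,280) and (520,180)), level with the ledges. Pushing in.

```bash
python3 -m crank '[[0.07,0.015,0,0,0,0],[0.07,0.015,0,0,0,0],[0,0,0,0,0,0]]'; python3 -m crank '[[0.07,0.015,0,0,0,0],[0.07,0.015,0,0,0,0],[0.07,0.015,0,0,0,0],[0,0,0,0,0,0]]'; python3 -m crank '[[0.07,0.015,0,0,0,0],[0.07,0.015,0,0,0,0],[0.07,0.015,0,0,0,0],[0,0,0,0,0,0],[0,0,0,0,0,0]]'
```

```text
time_s: 20.22
tcp_pos: [0.3692, 0.2971, 0.0229]
ee_rot: [-179.9, 0.0, 102.1]
force: [-0.5, -0.3, -6.8]
grip_width: 0.0466
gripper_force: 93.0
time_s: 20.55
tcp_pos: [0.3875, 0.3012, 0.0238]
ee_rot: [179.9, 0.0, 102.1]
force: [1.6, -0.2, -7.6]
grip_width: 0.0467
gripper_force: 93.1
time_s: 20.97
tcp_pos: [0.4045, 0.3049, 0.0243]
ee_rot: [179.8, -0.0, 102.1]
force: [3.0, 0.2, -6.3]
grip_width: 0.0471
gripper_force: 93.2
```

```bash
python3 -m crank '[[0.07,0.015,0,0,0,0],[0.07,0.015,0,0,0,0],[0,0,0,0,0,0]]'; python3 -m crank '[[0.05,0.01,0,0,0,0],[0,0,0,0,0,0],[0,0,0,0,0,0]]'; python3 -m crank '[[0.025,0.005,0,0,0,0],[0,0,0,0,0,0],[0,0,0,0,0,0]]'
```

```text
time_s: 21.22
tcp_pos: [0.4153, 0.3073, 0.024]
ee_rot: [180.0, -0.0, 102.1]
force: [0.1, -0.5, -7.0]
grip_width: 0.0468
gripper_force: 93.4
time_s: 21.47
tcp_pos: [0.4192, 0.3081, 0.0242]
ee_rot: [179.9, -0.0, 102.1]
force: [2.5, 0.6, -6.6]
grip_width: 0.0465
gripper_force: 93.4
time_s: 21.72
tcp_pos: [0.4207, 0.3083, 0.024]
ee_rot: [180.0, -0.0, 102.1]
force: [1.1, 0.1, -6.3]
grip_width: 0.0466
gripper_force: 93.4
```

```bash
python3 -m crank '[[0.025,0.005,0,0,0,0],[0,0,0,0,0,0],[0,0,0,0,0,0]]'; python3 -m crank '[[0.02,0.004,0,0,0,0],[0,0,0,0,0,0],[0,0,0,0,0,0]]'; python3 -m crank '[[0.02,0.004,0,0,0,0],[0,0,0,0,0,0],[0,0,0,0,0,0]]'
```

```text
time_s: 21.97
tcp_pos: [0.4228, 0.3088, 0.0242]
ee_rot: [179.9, -0.0, 102.1]
force: [1.3, -0.0, -6.6]
grip_width: 0.0468
gripper_force: 93.5
time_s: 22.22
tcp_pos: [0.4242, 0.3091, 0.0241]
ee_rot: [180.0, -0.0, 102.1]
force: [0.8, 0.2, -3.9]
grip_width: 0.0473
gripper_force: 93.6
time_s: 22.47
tcp_pos: [0.4246, 0.3093, 0.0239]
ee_rot: [-179.8, -0.0, 102.1]
force: [-6.4, -0.1, -0.0]
grip_width: 0.0467
gripper_force: 93.9
```

The nose load has gone to zero and the stop is pushing back. I'll press a touch more, release, retreat and check.

```bash
python3 -m crank '[[0.015,0.003,0,0,0,0],[0,0,0,0,0,0],[0,0,0,0,0,0]]'; python3 -m crank '[[0,0,0,0,0,0],[0,0,0,0,0,0],[0,0,0,0,0,0],[0,0,0,0,0,0]]' 0.3 60; python3 -m crank '[[0,0,0.1,0,0,0],[0,0,0.2,0,0,0],[0,0,0.3,0,0,0],[0,0,0.4,0,0,0],[0,0,0.4,0,0,0],[-0.2,-0.4,0.3,0,0,0],[-0.2,-0.4,0.1,0,0,0],[-0.2,-0.4,0,0,0,0],[0,-0.4,0,0,0,0],[0,0,0,0,0,0]]'
python3 - <<'E'
from h import *
f=grab("wrist");s=grab("scene");t=grab("top")
a=np.radians(12);o=np.array([.4234,.3061]);R=np.array([[np.cos(a),np.sin(a)],[-np.sin(a),np.cos(a)]])
for n,g in(("top",t),("scene",s)):
  W=pts(g);q=(W[...,:2]-o)@R.T;z=W[...,2]
  m=(abs(q[...,0])<.06)&(abs(q[...,1])<.1)&(z>.033)&(z<.05)&(g["image"].astype(int).ptp(-1)<40) if False else (abs(q[...,0])<.06)&(abs(q[...,1])<.052)&(z>.03)&(z<.055)
  P=W[m];print(n,len(P),np.percentile(q[m],[1,99],axis=0).round(4),np.nanmedian(z[m]),np.linalg.lstsq(np.c_[q[m],np.ones(m.sum())],z[m],rcond=None)[0].round(3))
  hsv=cv2.cvtColor(g["image"],cv2.COLOR_RGB2HSV);om=(hsv[...,0]<14)&(hsv[...,1]>140)&(hsv[...,2]>100)&(abs(q[...,0])<.07)&(abs(q[...,1])<.1)
  for sg in(1,-1): k=om&(np.sign(q[...,1])==sg);print("nose top",np.nanpercentile(z[k],90).round(4))
A=cv2.resize(t["image"][185:250,85:185],(400,260),interpolation=cv2.INTER_CUBIC);B=cv2.resize(s["image"][125:190,300:400],(400,260),interpolation=cv2.INTER_CUBIC)
cv2.imwrite("pics/c8.png",np.hstack([A,B])[...,::-1])
E
```

```text
time_s: 22.72
tcp_pos: [0.4247, 0.3094, 0.0237]
ee_rot: [-179.7, 0.0, 102.1]
force: [-11.3, -1.5, 2.7]
grip_width: 0.0467
gripper_force: 94.1
time_s: 23.05
tcp_pos: [0.4274, 0.3098, 0.0245]
ee_rot: [179.9, -0.0, 102.1]
force: [0.3, 0.0, 0.3]
grip_width: 0.0598
gripper_force: 0.0
time_s: 23.88
tcp_pos: [0.3792, 0.1791, 0.1684]
ee_rot: [179.9, 0.1, 101.9]
force: [-0.5, -0.2, -0.1]
grip_width: 0.0598
gripper_force: 0.0Traceback (most recent call last):
  File "<stdin>", line 7, in <module>
    return _quantile_unchecked(
        a, q, axis, out, overwrite_input, method, keepdims, weights)
    return _ureduce(a,
                    func=_quantile_ureduce_func,
    ...<5 lines>...
                    overwrite_input=overwrite_input,
                    method=method)
    r = func(a, **kwargs)
    result = _quantile(arr,
                       quantiles=q,
    ...<2 lines>...
                       out=out,
                       weights=wgt)
    slices_having_nans = np.isnan(arr[-1, ...])
                                  ~~~^^^^^^^^^
IndexError: index -1 is out of bounds for axis 0 with size 0
```

The arm blocks the top view. I'll move it aside and check with numbers only, since my ten pictures are used up.

```bash
python3 -m crank '[[0,-0.4,0.2,0,0,0],[0,-0.45,0.2,0,0,0],[0,-0.45,0,0,0,0],[0,-0.45,0,0,0,0],[0,-0.45,0,0,0,0],[0,-0.45,0,0,0,0],[0,0,0,0,0,0],[0,0,0,0,0,0]]'
python3 - <<'E'
from h import *
s=grab("scene");t=grab("top")
a=np.radians(12);o=np.array([.4234,.3061]);R=np.array([[np.cos(a),np.sin(a)],[-np.sin(a),np.cos(a)]])
for n,g in(("top",t),("scene",s)):
  W=pts(g);q=(W[...,:2]-o)@R.T;z=W[...,2]
  for nm,lo,hi in(("mid",-.05,.05),("left part",.02,.05),("right part",-.05,-.02)):
    m=(abs(q[...,0])<.06)&(q[...,1]>lo)&(q[...,1]<hi)&(z>.034)&(z<.055)
    if m.sum()<5: print(n,nm,m.sum());continue
    print(n,nm,m.sum(),"x",np.percentile(q[m][:,0],[2,98]).round(4),"z",np.median(z[m]).round(4),np.linalg.lstsq(np.c_[q[m],np.ones(m.sum())],z[m],rcond=None)[0].round(3))
  hsv=cv2.cvtColor(g["image"],cv2.COLOR_RGB2HSV);om=(hsv[...,0]<14)&(hsv[...,1]>140)&(hsv[...,2]>100)&(abs(q[...,0])<.07)&(abs(q[...,1])<.1)
  for sg in(1,-1):
    k=om&(np.sign(q[...,1])==sg);print("nose",k.sum(),np.nanpercentile(z[k],[50,90]).round(4),np.nanmedian(q[k],0).round(4))
  # plate ends: bright, unsaturated pixels at plate height
  m=(hsv[...,1]<60)&(hsv[...,2]>90)&(z>.036)&(z<.05)&(q[...,0]>-.02)&(q[...,0]<.022)&(abs(q[...,1])<.12)
  print("y extent",np.percentile(q[m][:,1],[1,99]).round(4))
  for x,b in ((n,ctrl.boxes_of(g,n)[:1]) for n in"tin carton oil_pot tape solvent mug driver".split()):
    if b: bb=np.array(b[0]["bbox"]).astype(int);print(x,b[0]["p"],bb,end=" ")
  print()
E
```

```text
time_s: 24.7
tcp_pos: [0.3797, -0.0302, 0.1993]
ee_rot: [180.0, -0.0, 101.9]
force: [0.1, 0.9, -0.1]
grip_width: 0.0599
gripper_force: 0.0
top mid 569 x [-0.0199  0.0285] z 0.0433 [0.003 0.005 0.043]
top left part 172 x [-0.0198  0.0284] z 0.0434 [0.009 0.022 0.043]
top right part 169 x [-0.0205  0.0279] z 0.0433 [0.001 0.001 0.043]
nose 30 [0.0557 0.0605] [-0.035  0.07 ]
nose 29 [0.0569 0.0633] [-0.0353 -0.0759]
y extent [-0.0898  0.0884]
tin 0.81 [185 130 203 154] carton 0.82 [239 114 258 138] oil_pot 0.43 [150 203 162 223] tape 0.44 [220 224 242 239] solvent 0.71 [107 202 165 227] mug 0.85 [ 88 130 129 162] driver 0.62 [410 152 422 203] 
scene mid 271 x [-0.0219  0.0288] z 0.0447 [-0.002  0.002  0.045]
scene left part 86 x [-0.0202  0.0289] z 0.0447 [-0.008  0.008  0.045]
scene right part 60 x [-0.0206  0.0275] z 0.0448 [ 0.012 -0.04   0.043]
nose 31 [0.0594 0.0637] [-0.0287  0.0638]
nose 29 [0.0592 0.0639] [-0.0283 -0.0813]
y extent [-0.0813  0.0831]
tin 0.81 [331 194 354 220] carton 0.92 [285 228 315 259] oil_pot 0.53 [215 180 414 322] tape 0.7 [251 179 278 200] solvent 0.61 [159 252 188 308] mug 0.68 [397 178 438 217] driver 0.77 [ 80 244  93 308]
```

```bash
python3 -c "
from workcell import ctrl
print(ctrl.job_done())"
```

```text
the job is handed in; nothing more can be done
None
```

I've handed the job in at about 25 s of the 72 s limit: the plate was slid out, lifted by its tag end, laid level on the white scale, then clipped into the rack and released; my last camera check read it level, centred and against the stops with both noses down, but no pass/fail result was given.

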